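Raise the torque setting by four clicks

TASK

On the blue torque controller, push the orange paddle of the click-stop dial round with a fingertip, clockwise seen from above, exactly four clicks on from where it stands and never past that, without pinching the paddle. Then press the green set button fully down and let go of it, leaving the dial on its new click. Leave the torch, the screwdriver and the parts tray where they are.

Things in the scene. Friction and masses are not known exactly. Their poses are not given: they have to be found in the camera images.
- controller_top (a point): Centre of the flat top of the torque controller, a blue sheet-steel desk box 160 (its x) x 240 (its y) x 70 mm high, fixed to the bench; z of this point is 70 mm above the bench. Axes are the box's own: z up, -x towards its black front panel. The dial is 50 mm towards its -y, the button 75 mm towards its +y.
- dial_center (a point): On the dial's turning axis (vertical), at the top face of the dial's black disc: 84 mm diameter, 12 mm thick, lying on the box's top (this point is 82 mm above the bench). Sixteen white ticks, one per click position, lie around it on the box.
- paddle_top (a point): Middle of the top edge of the orange paddle that stands upright on the disc, 29 mm out from the axis. The paddle is 22 mm long radially (from 18 to 40 mm from the axis), 12 mm thick across, and stands 24 mm above the disc's face; a white line runs along its top. It turns with the dial; pushing its anticlockwise side face drives it clockwise; touching both side faces hard at once counts as pinching; the rest of the disc's face is bare and flat.
- dial (a joint): Dial angle in rad, growing clockwise seen from above. At 0 the paddle points to the front of the box (-x). Sixteen clicks to the turn: the dial rests at whole multiples of 0.3927 rad (22.5 degrees); it starts on one of 0 to 1.571, travel -0.42 to 4.35. About 5 N sideways on the paddle takes it out of a click; just beyond half way (about 0.22 rad) it snaps on to the next one by itself, ahead of the finger, and comes to rest there.
- set_button_top (a point): Centre of the top of the round green push button, 28 mm diameter, on a black housing on the same box. It is pressed straight down, 6 mm travel, against a spring of about 5 N when fully down, and springs back.
- set_button (a joint): Button travel in m: 0 released, 0.006 fully down; it counts as pressed from 0.0045.
- torch: Black pocket torch standing upright on its head beside the controller, 34 mm diameter below, 26 mm above, 115 mm tall, loose. Origin at the centre of its foot.
- screwdriver: Red-handled screwdriver lying loose on the bench beside the controller, along its own x, handle to -x; 200 mm long, handle 26 mm thick; origin under its middle.
- tray: White divided parts tray, 110 x 170 x 30 mm, loose on the bench beyond the controller. Origin at the centre of its underside.
Mind the look-alikes: they are no part of the job. Of the things that look like the torch, take the one that is farthest from the robot's base at the start.

How it is judged:
By the outcome, as a careful person would: the job done as asked, in the order asked, and still so for the second after the job is handed in, with the robot touching nothing.
It also fails if it takes over 51 s, if anything falls off the work surface, if the arm or the gripper's body presses on something with over 40 N, if the wrist force passes 120 N, or if a joint passes its speed limit or range.

ROBOT

A 6-joint arm with a two-finger parallel gripper is mounted at the origin on the work surface. World frame = base frame: x ahead of the robot, y to its left, z up, the work surface at z = 0. Lengths are in m, angles in degrees, forces in N, time in s.
With the tool pointing down it reaches from about 0.375 to 0.9 m from the base axis. Payload 3.1 kg.
Tool frame: the origin (TCP) lies at the very end of the fingers, on their centre line; the grasp point (between the pads) lies 19 mm behind it; z points along the fingers, y is the line along which they close (so a half turn about z gives the same grasp; the last joint's range is limited). The gripper opens to 87 mm and grips with 3 to 60 N. Pads are 19 mm wide; open, the fingers measure 117 mm over their backs; the gripper's body (75 mm by 190 mm) begins 51 mm behind the grasp point.
Start: joints at [-80.529, 30.224, 82.088, -0, 67.689, -10.227], TCP at [0.211, -0.588, 0.223] pointing down, gripper open.
Joint ranges: [-176.69, 176.69], [-43.24, 126.21], [12.49, 139.97], [-82, 262], [0, 151.66], [-163.58, 163.58]. Speed limits (degrees/s): [159.86, 159.86, 180, 180, 180, 180].

INTERFACE

Orientations are given as a 3x3 rotation matrix whose columns are the frame's x, y, z axes.
In Python, from rig import readout, cams, bot gives the robot as it stands.
- The arm moves only by the shell command python3 -m inch 'ROWS'. ROWS is JSON, a list of rows, each a list of 5 numbers: the shift along the world's x, y, z in cm, then the turn about the world's z in degrees, then the finger opening in cm, from 0 to 8.7. In form: [[dx, dy, dz, twist, fingers], ...]. A call has 1 to 10 rows; each row is the pose to reach, as a shift and turn from the pose commanded when the call began; what a row does not reach only later rows make up. A row lasts 1/12 s, in which the tool goes at most 41.7 mm and 7.16 degrees, less where a joint would pass 70% of its speed; a pose out of reach is approached as far as the arm can. A call with a gripper value outside its range is refused whole. The fingers move at their own pace and stop on an object; the grip force is fixed at half the most. Time passes only in rows, so rows that repeat a pose let the fingers close. It gives the time, the measured TCP pose, the force, the opening and the grip force at its end, in the units of the state.
- readout.read_state(): the state, without advancing time (a new reading comes with each control period).
- cams.capture(name): name is "scene" or "top"; returns a dict with "image" (420x560x3 uint8, blue, green, red), "intrinsics" (3x3 intrinsics, pixels), "k1" (the pictures are not rectified: a ray, as slopes to the right and down, at radius r is drawn at 1 + k1 r^2 times it, then the intrinsics apply), "xyz" and "rotation" of the camera in the world. Camera axes: x right, y down, z forward; pixel columns grow to the right and rows downward; lengths in m; the calibration is good to about 2 mm. A picture is of the moment at which its call begins. There is no depth.
- bot.hand_in(): hands the job in; it is judged then, once.
The state is a dict: "time_s": time; "joint_positions": joint angles; "qvel": joint speeds; "tau": joint torques, N m; "position": TCP position; "tcp_rot": TCP orientation; "force": force on the tool from outside, world axes, zero at the start; "moment": the same for the moment, N m; "opening": opening from 0.0 (shut) to 1.0 (fully open); "grasp_force": force on a finger pad.
Only numpy, scipy, OpenCV 4.12 (cv2) and the standard library are available. Lean on these libraries where they do the work, as an engineer would, in place of code of your own. Each camera call takes 0.05 s, during which the arm holds its last target. There are 200 camera calls.

## Working session

There is one attempt and no reset: what is moved stays moved. The work goes in short steps, Python scripts to look and compute and a shell command to move; the robot and the scene stay as the last step left them, time stands still between calls to the robot, and variables do not carry over. Pictures are saved under pics/ and viewed, at most 10 in all, crops included, and the job is handed in when it is done.

```bash
ls; mkdir -p pics
cat > h.py <<'E'
import numpy as np, cv2
from rig import readout, cams, bot
def snap(name, fn=None):
    c=cams.capture(name); np.savez(f"pics/{fn or name}.npz",**{k:np.asarray(v) for k,v in c.items()})
    cv2.imwrite(f"pics/{fn or name}.png",c["image"]); return c
def load(fn): return dict(np.load(f"pics/{fn}.npz"))
def ray(c,u,v):
    K=c["intrinsics"]; k=float(c["k1"])
    d=cv2.undistortPoints(np.array([[[u,v]]],float),K,np.array([k,0,0,0.]))[0,0]
    R=c["rotation"]; r=R@np.array([d[0],d[1],1.]); return c["xyz"],r/np.linalg.norm(r)
def onz(c,u,v,z):
    o,r=ray(c,u,v); return o+r*(z-o[2])/r[2]
def tri(a,pa,b,pb):
    o1,r1=ray(a,*pa);o2,r2=ray(b,*pb)
    t=np.linalg.lstsq(np.c_[r1,-r2],o2-o1,rcond=None)[0]
    p,q=o1+t[0]*r1,o2+t[1]*r2; return (p+q)/2,np.linalg.norm(p-q)
def proj(c,P):
    R=c["rotation"];p=R.T@(np.asarray(P)-c["xyz"])
    return cv2.projectPoints(p.reshape(1,1,3),np.zeros(3),np.zeros(3),c["intrinsics"],np.array([float(c["k1"]),0,0,0]))[0].ravel()
E
python3 - <<'E'
from h import *
for n in("scene","top"):
    c=snap(n,n+"0");print(n,c["xyz"],c["rotation"].round(3).tolist(),c["intrinsics"].tolist(),c["k1"])
s=readout.read_state();print(s)
E
```

```text
pics
scene [ 1.19883302 -0.28005861  0.88774217] [[0.451, 0.691, -0.565], [0.892, -0.336, 0.301], [0.018, -0.64, -0.768]] [[518.2477706653806, 0.0, 289.3474499981327], [0.0, 518.2477706653806, 221.21396966280264], [0.0, 0.0, 1.0]] 0.019790597720875953
top [0.36677421 0.00751335 1.2257815 ] [[0.012, -0.98, 0.198], [-1.0, -0.012, -0.0], [0.003, -0.198, -0.98]] [[529.9068633753308, 0.0, 274.653709342533], [0.0, 529.9068633753308, 207.82288814366973], [0.0, 0.0, 1.0]] -0.05801494695618887
{'time_s': 0.1, 'joint_positions': array([-8.05284727e+01,  3.02729319e+01,  8.21482180e+01, -1.92836751e-03,
        6.76884881e+01, -1.02262294e+01]), 'qvel': array([ 0.05111442, -0.1717962 , -0.07420517,  0.09300797, -0.05792764,
        0.02054661]), 'tau': array([ 1.35978548e-04, -4.40985632e+01, -1.77150732e+01,  6.34162081e-02,
        5.33300964e-02, -5.16397745e-05]), 'position': array([ 0.21058289, -0.58776811,  0.22168166]), 'tcp_rot': array([[ 9.41479479e-01,  3.37070127e-01, -3.45599866e-04],
       [ 3.37070162e-01, -9.41477648e-01,  1.88233249e-03],
       [ 3.09103501e-04, -1.88866881e-03, -9.99998169e-01]]), 'force': array([-0.43948446, -0.2623543 ,  0.49163483]), 'moment': array([-0.03927139,  0.04441965,  0.0029543 ]), 'grasp_force': 0.0, 'opening': 1.0015175011101478}
```

View pics/scene0.png

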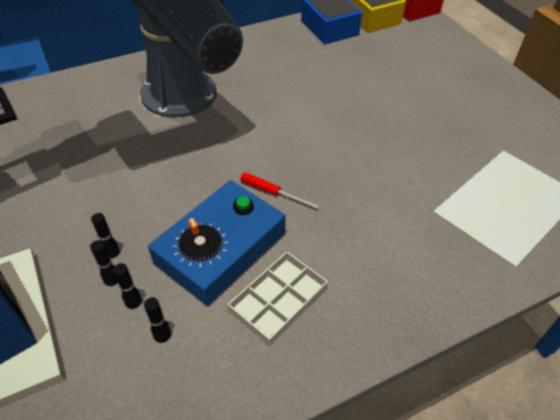

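View pics/top0.png

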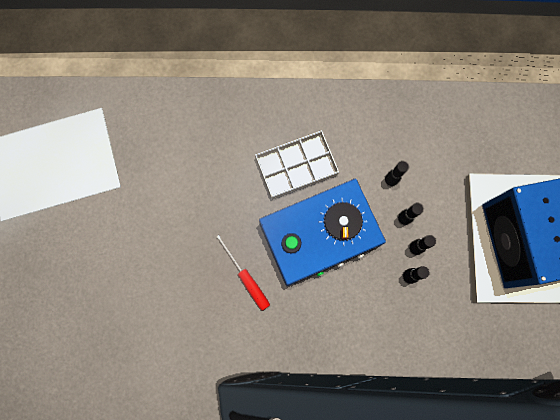

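The pictures show one blue desk box (scene 218,240; top 322,230) with the orange paddle towards the robot, at scene (194,226) and top (346,232). The green button is at scene (243,203) and top (291,242). There are four torch-like things at top (396,173), (410,213), (422,244) and (415,274). The farthest from the base is (396,173), and none of them is to be touched. The blue thing at top (530,235) is a different box, on a mat, with no orange paddle. I'll take enlarged crops next.

Run:
```python
from h import *
a=load("scene0")["image"][175:305,140:300];b=load("top0")["image"][170:295,250:440]
cv2.imwrite("pics/c1.png",cv2.resize(a,None,fx=4.5,fy=4.5,interpolation=cv2.INTER_CUBIC))
cv2.imwrite("pics/c2.png",cv2.resize(b,None,fx=4,fy=4,interpolation=cv2.INTER_CUBIC))
```

```text
(no output)
```

View pics/c1.png

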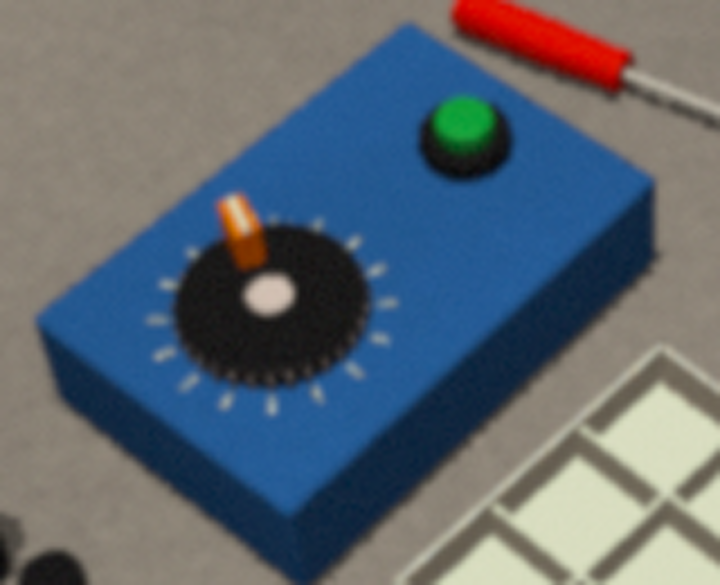

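View pics/c2.png

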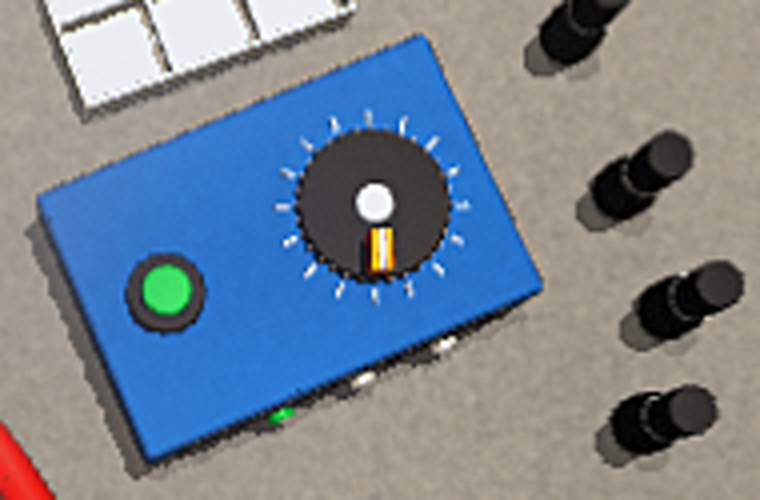

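Run:
```python
from h import *
a=load("scene0");b=load("top0")
S=lambda u,v:(140+(u+.5)/4.5-.5,175+(v+.5)/4.5-.5)
T=lambda u,v:(250+(u+.5)/4-.5,170+(v+.5)/4-.5)
P={}
for n,s,t,z in [("NL",(408,22),(150,462),.07),("FL",(655,182),(38,198),.07),("FR",(295,515),(425,35),.07),("NR",(38,320),(543,288),.07),("btn",(464,120),(167,290),.1),("hub",(270,294),(374,202),.083),("pad",(236,214),(382,250),.106)]:
    p,e=tri(a,S(*s),b,T(*t)); P[n]=p
    print(n,p.round(4),round(e,4),"top@z",onz(b,*T(*t),z).round(4),"scn@z",onz(a,*S(*s),z).round(4))
c=(P["NL"]+P["FL"]+P["FR"]+P["NR"])/4
ex=(P["FL"]-P["NL"]+P["FR"]-P["NR"]);ey=P["NL"]-P["NR"]+P["FL"]-P["FR"]
print("c",c,"lens",np.linalg.norm(ex)/2,np.linalg.norm(ey)/2,"yaw",np.degrees(np.arctan2(ex[1],ex[0])),np.degrees(np.arctan2(-ey[0],ey[1])))
yaw=(np.arctan2(ex[1],ex[0])+np.arctan2(-ey[0],ey[1]))/2
R=np.array([[np.cos(yaw),-np.sin(yaw)],[np.sin(yaw),np.cos(yaw)]])
print("dial pred",c[:2]+R@[0,-.05],"btn pred",c[:2]+R@[0,.075])
d=P["pad"]-P["hub"];l=R.T@d[:2];print("r",np.hypot(*l),"dial ang clockwise from -x",np.degrees(np.arctan2(l[1],-l[0])),)
for n,u in [("t1",(540,65)),("t2",(605,205)),("t3",(650,325)),("t4",(625,440))]: print(n,onz(b,*T(*u),0.).round(3))
```

```text
NL [ 0.4306 -0.0216  0.0656] 0.0013 top@z [ 0.4302 -0.0221  0.07  ] scn@z [ 0.435  -0.0224  0.07  ]
FL [0.5756 0.0416 0.0653] 0.0009 top@z [0.5745 0.041  0.07  ] scn@z [0.5793 0.0401 0.07  ]
FR [ 0.6722 -0.174   0.0663] 0.0041 top@z [ 0.6706 -0.1754  0.07  ] scn@z [ 0.6753 -0.1726  0.07  ]
NR [ 0.5285 -0.2378  0.0656] 0.0023 top@z [ 0.5276 -0.238   0.07  ] scn@z [ 0.5326 -0.2369  0.07  ]
btn [ 0.5216 -0.0298  0.0889] 0.0007 top@z [ 0.52   -0.0297  0.1   ] scn@z [ 0.5312 -0.033   0.1   ]
hub [ 0.5725 -0.1436  0.082 ] 0.0001 top@z [ 0.5723 -0.1435  0.083 ] scn@z [ 0.5733 -0.1438  0.083 ]
pad [ 0.5423 -0.1449  0.1044] 0.0005 top@z [ 0.5421 -0.1445  0.106 ] scn@z [ 0.5435 -0.1454  0.106 ]
c [ 0.55171493 -0.09797359  0.06567729] lens 0.15765041511704983 0.23677771545545487 yaw 23.755748976621774 24.249680299332177
dial pred [ 0.57205393 -0.1436499 ] btn pred [ 0.52120643 -0.02945913]
r 0.030209897243368086 dial ang clockwise from -x 21.567863516066684
t1 [ 0.671 -0.255  0.   ]
t2 [ 0.587 -0.291  0.   ]
t3 [ 0.516 -0.315  0.   ]
t4 [ 0.449 -0.298  0.   ]
```

```bash
python3 -m inch '[[0,0,12,0,0],[0,0,12,0,0],[0,0,12,0,0],[6,12,12,25,0],[12,24,12,50,0],[12,24,12,50,0],[12,24,12,50,0],[12,24,12,50,0],[12,24,12,50,0],[12,24,12,50,0]]'
```

```text
time_s: 0.93
position: [0.3315, -0.3431, 0.3422]
tcp_rot: [[0.339, 0.941, -0.0], [0.941, -0.339, 0.004], [0.004, -0.001, -1.0]]
force: [-0.4, 0.0, -0.2]
opening: 0.325
grasp_force: 0.0
```

Run:
```python
from h import *
s=readout.read_state();print(s["position"],s["force"],s["opening"],s["tcp_rot"][:2,:2].tolist())
```

```text
[ 0.33151347 -0.34312538  0.34215784] [-0.36904834  0.00284126 -0.19728628] 0.32531655718057123 [[0.3387063192959739, 0.940892141737415], [0.9408849254583871, -0.3387033734158958]]
```

```bash
python3 -m inch '[[21.3,15.8,-8,21.3,0],[21.3,15.8,-8,21.3,0],[21.3,15.8,-8,21.3,0],[21.3,15.8,-8,21.3,0],[21.3,15.8,-8,21.3,0],[21.3,15.8,-12,21.3,0],[21.3,15.8,-14,21.3,0],[21.3,15.8,-14,21.3,0],[21.3,15.8,-14,21.3,0],[21.3,15.8,-14,21.3,0]]'; python3 -m inch '[[0,0,0,0,0],[0,0,0,0,0],[0,0,0,0,0],[0,0,0,0,0]]'
python3 - <<'E'
from h import *
c=snap("top","top1");a=snap("scene","scene1");
cv2.imwrite("pics/c3.png",np.hstack([cv2.resize(c["image"][160:300,250:390],(560//1,560))[:, :400*1],cv2.resize(a["image"][165:305,140:280],(560,560))[:, :400]]))
p=readout.read_state()["position"]; print(p,proj(c,p),proj(a,p))
E
```

```text
time_s: 1.77
position: [0.543, -0.1897, 0.2014]
tcp_rot: [[-0.019, 1.0, -0.003], [1.0, 0.019, 0.001], [0.001, -0.003, -1.0]]
force: [0.0, 0.3, 0.4]
opening: 0.004
grasp_force: 0.0
time_s: 2.1
position: [0.5437, -0.1915, 0.2041]
tcp_rot: [[-0.016, 1.0, 0.002], [1.0, 0.016, -0.001], [-0.001, 0.002, -1.0]]
force: [0.1, -0.1, 0.3]
opening: 0.005
grasp_force: 0.0
[ 0.54365349 -0.19112417  0.20354505] [375.47244213 224.00281869] [160.72867296 195.84286464]
```

View pics/c3.png

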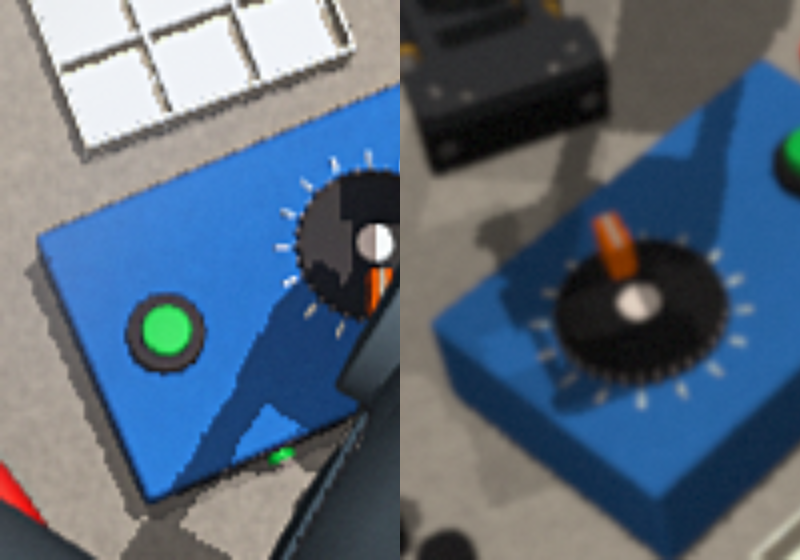

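The paddle is still on its first click, but it's unclear where the fingertip is, so I'll view the wider scene.

Run:
```python
from h import *
a=load("scene1"); p=np.array([.5437,-.1911,.2035])
im=cv2.resize(a["image"][60:260,60:300],(720,600),interpolation=cv2.INTER_CUBIC)
for dz in (0,.07):
    u,v=proj(a,p+[0,0,dz]); cv2.circle(im,(int((u-60)*3),int((v-60)*3)),4,(255,0,255),1)
cv2.imwrite("pics/c4.png",im)
```

```text
(no output)
```

View pics/c4.png

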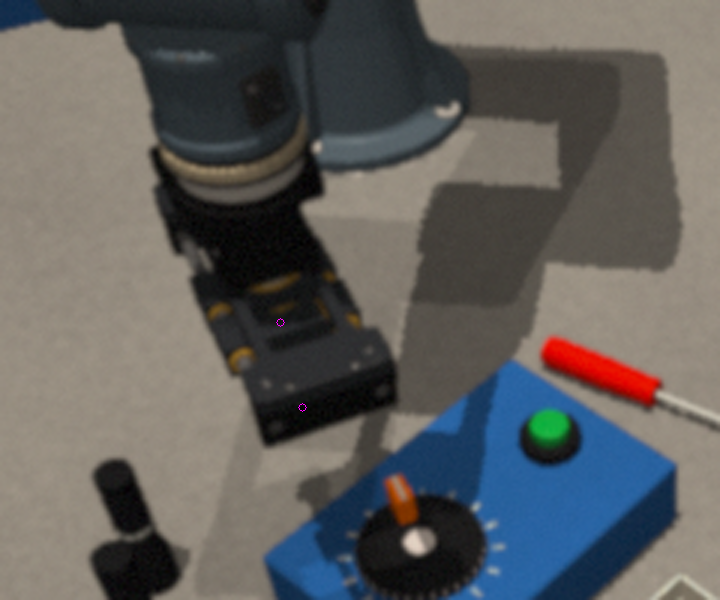

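The block in front of the fingertip is the gripper body, which hides the fingers from this camera. The kinematics agree with the commanded pose. I'll descend beside the paddle and work out the arc.

```bash
python3 -m inch '[[0,0,-4,0,0],[0,0,-8,0,0],[0,0,-10.9,0,0],[0,0,-10.9,0,0],[0,0,-10.9,0,0],[0,0,-10.9,0,0]]'
cat > arc.py <<'E'
from h import *
import json
c=np.array([.5725,-.1436])
def pose(th,k=.0155):
    f=np.radians(204-th);u=np.array([np.cos(f),np.sin(f)]);t=np.array([np.sin(f),-np.cos(f)])
    return c+.029*u-k*t
def rows(x0,y0,th0,ths,k=.0155,k0=None):
    return json.dumps([[round((pose(t,k)[0]-x0)*100,2),round((pose(t,k)[1]-y0)*100,2),0,round(th0-t,1),0] for t in ths])
E
python3 - <<'E'
from arc import *
print(rows(.544,-.190,22.5,[22.5],.019))
for a in (22.5,42.5,62.5,82.5):
    p=pose(a); 
    print(p,rows(p[0],p[1],a,np.arange(a+2,a+20.1,2)))
E
```

```text
time_s: 2.7
position: [0.5449, -0.1912, 0.0951]
tcp_rot: [[-0.017, 1.0, 0.002], [1.0, 0.017, -0.001], [-0.001, 0.002, -1.0]]
force: [0.1, 0.8, -0.0]
opening: 0.006
grasp_force: 0.0
[[0.0, 2.66, 0, 0.0, 0]]
[ 0.54391568 -0.15985382] [[-0.05, 0.1, 0, -2.0, 0], [-0.11, 0.2, 0, -4.0, 0], [-0.15, 0.31, 0, -6.0, 0], [-0.2, 0.41, 0, -8.0, 0], [-0.24, 0.52, 0, -10.0, 0], [-0.28, 0.63, 0, -12.0, 0], [-0.31, 0.74, 0, -14.0, 0], [-0.34, 0.85, 0, -16.0, 0], [-0.36, 0.96, 0, -18.0, 0], [-0.38, 1.08, 0, -20.0, 0]]
[ 0.54008039 -0.14909718] [[-0.02, 0.11, 0, -2.0, 0], [-0.03, 0.23, 0, -4.0, 0], [-0.04, 0.34, 0, -6.0, 0], [-0.04, 0.46, 0, -8.0, 0], [-0.05, 0.57, 0, -10.0, 0], [-0.04, 0.69, 0, -12.0, 0], [-0.04, 0.8, 0, -14.0, 0], [-0.03, 0.91, 0, -16.0, 0], [-0.01, 1.03, 0, -18.0, 0], [0.01, 1.14, 0, -20.0, 0]]
[ 0.54015539 -0.1376775 ] [[0.02, 0.11, 0, -2.0, 0], [0.05, 0.22, 0, -4.0, 0], [0.08, 0.33, 0, -6.0, 0], [0.11, 0.44, 0, -8.0, 0], [0.15, 0.55, 0, -10.0, 0], [0.19, 0.66, 0, -12.0, 0], [0.24, 0.76, 0, -14.0, 0], [0.29, 0.87, 0, -16.0, 0], [0.34, 0.97, 0, -18.0, 0], [0.4, 1.07, 0, -20.0, 0]]
[ 0.54413162 -0.12697216] [[0.06, 0.1, 0, -2.0, 0], [0.12, 0.19, 0, -4.0, 0], [0.19, 0.29, 0, -6.0, 0], [0.26, 0.38, 0, -8.0, 0], [0.33, 0.47, 0, -10.0, 0], [0.41, 0.55, 0, -12.0, 0], [0.49, 0.64, 0, -14.0, 0], [0.57, 0.72, 0, -16.0, 0], [0.65, 0.8, 0, -18.0, 0], [0.74, 0.87, 0, -20.0, 0]]
```

```bash
python3 -m inch '[[0,1.2,0,0,0],[0,2.4,0,0,0],[0,2.5,0,0,0],[0,2.5,0,0,0],[0,2.5,0,0,0]]';python3 -m inch '[[0,0.1,0,0,0],[0,0.2,0,0,0],[0,0.3,0,0,0],[0,0.4,0,0,0],[0,0.51,0,0,0],[0,0.51,0,0,0],[0,0.51,0,0,0]]'
```

```text
time_s: 3.12
position: [0.5441, -0.165, 0.0944]
tcp_rot: [[-0.019, 1.0, 0.001], [1.0, 0.019, -0.001], [-0.001, 0.001, -1.0]]
force: [-0.1, -0.6, -0.2]
opening: 0.009
grasp_force: 0.0
time_s: 3.7
position: [0.5436, -0.1612, 0.0935]
tcp_rot: [[-0.018, 1.0, -0.0], [1.0, 0.018, -0.001], [-0.001, -0.0, -1.0]]
force: [-1.3, -4.0, -1.4]
opening: 0.005
grasp_force: 2.0
```

```bash
python3 -m inch '[[-0.05, 0.1, 0, -2.0, 0], [-0.11, 0.2, 0, -4.0, 0], [-0.15, 0.31, 0, -6.0, 0], [-0.2, 0.41, 0, -8.0, 0], [-0.24, 0.52, 0, -10.0, 0], [-0.28, 0.63, 0, -12.0, 0], [-0.31, 0.74, 0, -14.0, 0], [-0.34, 0.85, 0, -16.0, 0], [-0.36, 0.96, 0, -18.0, 0], [-0.38, 1.08, 0, -20.0, 0]]'
python3 - <<'E'
from h import *
a=snap("scene","scene2");cv2.imwrite("pics/c5.png",cv2.resize(a["image"][175:275,140:260],(720,600),interpolation=cv2.INTER_CUBIC))
E
```

```text
time_s: 4.53
position: [0.5398, -0.1491, 0.0935]
tcp_rot: [[0.328, 0.945, -0.0], [0.945, -0.328, 0.001], [0.001, -0.0, -1.0]]
force: [-0.4, -2.0, -0.2]
opening: 0.009
grasp_force: 1.4
```

View pics/c5.png

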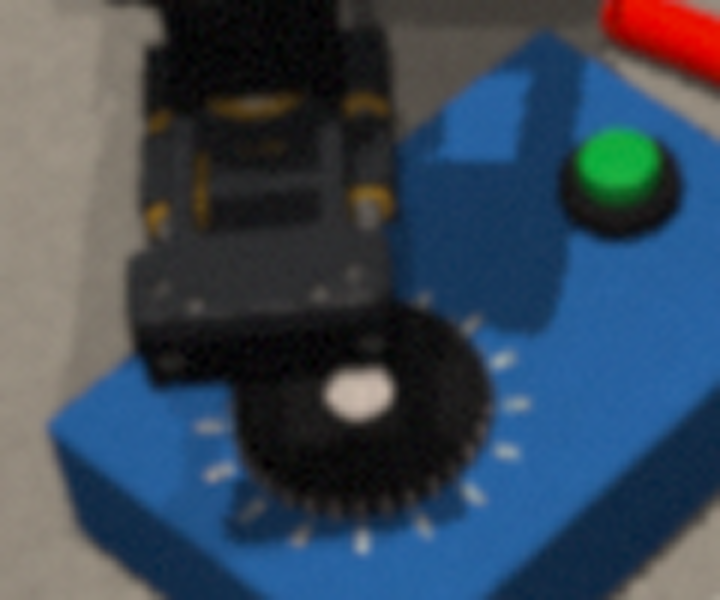

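The gripper hides the paddle, so I'll go by force and kinematics: contact was about where predicted. I'll continue.

```bash
python3 -m inch '[[-0.02, 0.11, 0, -2.0, 0], [-0.03, 0.23, 0, -4.0, 0], [-0.04, 0.34, 0, -6.0, 0], [-0.04, 0.46, 0, -8.0, 0], [-0.05, 0.57, 0, -10.0, 0], [-0.04, 0.69, 0, -12.0, 0], [-0.04, 0.8, 0, -14.0, 0], [-0.03, 0.91, 0, -16.0, 0], [-0.01, 1.03, 0, -18.0, 0], [0.01, 1.14, 0, -20.0, 0]]'; python3 -m inch '[[0.02, 0.11, 0, -2.0, 0], [0.05, 0.22, 0, -4.0, 0], [0.08, 0.33, 0, -6.0, 0], [0.11, 0.44, 0, -8.0, 0], [0.15, 0.55, 0, -10.0, 0], [0.19, 0.66, 0, -12.0, 0], [0.24, 0.76, 0, -14.0, 0], [0.29, 0.87, 0, -16.0, 0], [0.34, 0.97, 0, -18.0, 0], [0.4, 1.07, 0, -20.0, 0]]'
python3 -m inch '[[0,0,0,0,0],[0,0,0,0,0]]'
python3 -m inch '[[0.06, 0.1, 0, -2.0, 0], [0.12, 0.19, 0, -4.0, 0], [0.19, 0.29, 0, -6.0, 0], [0.26, 0.38, 0, -8.0, 0], [0.26, 0.38, 0, -8.0, 0],[0.26, 0.38, 0, -8.0, 0]]'
python3 - <<'E'
from arc import *
p=pose(90.5);print(p,rows(*p,90.5,np.arange(91.5,110,1)))
E
```

```text
time_s: 5.42
position: [0.5399, -0.1375, 0.0935]
tcp_rot: [[0.631, 0.776, -0.0], [0.776, -0.631, 0.001], [0.001, -0.001, -1.0]]
force: [-0.1, 0.3, 0.2]
opening: 0.006
grasp_force: 0.0
time_s: 6.25
position: [0.5438, -0.1268, 0.0934]
tcp_rot: [[0.858, 0.513, -0.0], [0.513, -0.858, 0.001], [0.0, -0.001, -1.0]]
force: [-0.2, -0.2, 0.2]
opening: 0.007
grasp_force: 0.0
time_s: 6.42
position: [0.5439, -0.127, 0.0935]
tcp_rot: [[0.857, 0.516, -0.0], [0.516, -0.857, 0.001], [0.0, -0.001, -1.0]]
force: [-0.5, 0.2, -0.0]
opening: 0.005
grasp_force: 0.0
time_s: 6.92
position: [0.5463, -0.1235, 0.0935]
tcp_rot: [[0.92, 0.392, -0.001], [0.392, -0.92, 0.0], [-0.0, -0.001, -1.0]]
force: [-0.8, -0.6, -0.1]
opening: 0.008
grasp_force: 0.5
[ 0.54672185 -0.12318587] [[0.04, 0.04, 0, -1.0, 0], [0.07, 0.09, 0, -2.0, 0], [0.11, 0.13, 0, -3.0, 0], [0.15, 0.17, 0, -4.0, 0], [0.19, 0.22, 0, -5.0, 0], [0.23, 0.26, 0, -6.0, 0], [0.27, 0.3, 0, -7.0, 0], [0.31, 0.34, 0, -8.0, 0], [0.35, 0.38, 0, -9.0, 0], [0.39, 0.42, 0, -10.0, 0], [0.44, 0.45, 0, -11.0, 0], [0.48, 0.49, 0, -12.0, 0], [0.53, 0.53, 0, -13.0, 0], [0.57, 0.56, 0, -14.0, 0], [0.62, 0.6, 0, -15.0, 0], [0.66, 0.63, 0, -16.0, 0], [0.71, 0.66, 0, -17.0, 0], [0.76, 0.7, 0, -18.0, 0], [0.81, 0.73, 0, -19.0, 0]]
```

```bash
python3 -m inch '[[0.07, 0.09, 0, -2.0, 0],[0.15, 0.17, 0, -4.0, 0],[0.23, 0.26, 0, -6.0, 0],[0.31, 0.34, 0, -8.0, 0],[0.31, 0.34, 0, -8.0, 0]]'; python3 -m inch '[[0.04,0.04,0,-1,0],[0.08,0.08,0,-2,0],[0.08,0.08,0,-2,0]]';python3 -m inch '[[0.05,0.03,0,-1,0],[0.09,0.07,0,-2,0],[0.09,0.07,0,-2,0]]'
```

```text
time_s: 7.33
position: [0.5486, -0.1202, 0.0935]
tcp_rot: [[0.966, 0.259, -0.002], [0.259, -0.966, 0.0], [-0.002, -0.001, -1.0]]
force: [-2.1, -0.3, 1.1]
opening: 0.003
grasp_force: 1.2
time_s: 7.58
position: [0.5506, -0.119, 0.0935]
tcp_rot: [[0.975, 0.224, 0.0], [0.224, -0.975, 0.001], [0.001, -0.001, -1.0]]
force: [-2.0, 0.5, 0.0]
opening: 0.004
grasp_force: 0.6
time_s: 7.83
position: [0.5524, -0.1187, 0.0936]
tcp_rot: [[0.982, 0.19, 0.002], [0.19, -0.982, -0.0], [0.002, 0.001, -1.0]]
force: [-0.2, 0.3, 0.1]
opening: 0.007
grasp_force: 0.0
```

The force dropped to zero at a tool angle of about 102.5°, so the dial has snapped to the fourth click. I'll back off, lift and look.

```bash
python3 -m inch '[[-1,-0.2,0,0,0],[-2,-0.4,0,0,0],[-3,-0.6,3,0,0],[-3,-0.6,7,0,0],[-3,-0.6,11,0,0],[-6,8,11,0,0],[-6,14,11,0,0],[-6,14,11,0,0],[-6,14,11,0,0],[-6,14,11,0,0]]'
python3 - <<'E'
from h import *
a=snap("scene","scene3");b=snap("top","top3")
f=lambda i,y,x:cv2.resize(i[y:y+120,x:x+80],(400,600),interpolation=cv2.INTER_CUBIC)
cv2.imwrite("pics/c6.png",np.hstack([f(a["image"],175,155),f(b["image"],165,310)]))
for th in (90,112.5,135):
    w=np.radians(204-th);P=np.array([.5725+.029*np.cos(w),-.1436+.029*np.sin(w),.106])
    print(th,(proj(a,P)-[155,175])*5,(proj(b,P)-[310,165])*5+[400,0])
E
```

```text
time_s: 8.67
position: [0.488, 0.0253, 0.2034]
tcp_rot: [[0.981, 0.195, -0.003], [0.195, -0.981, 0.002], [-0.002, -0.003, -1.0]]
force: [0.4, 0.0, 0.2]
opening: 0.005
grasp_force: 0.0
90 [269.53350017 241.87052219] [511.44060868 292.02994571]
112.5 [285.9455222  259.44944109] [505.40644168 266.65163572]
135 [291.91226275 281.34697573] [509.62128339 241.23060547]
```

View pics/c6.png

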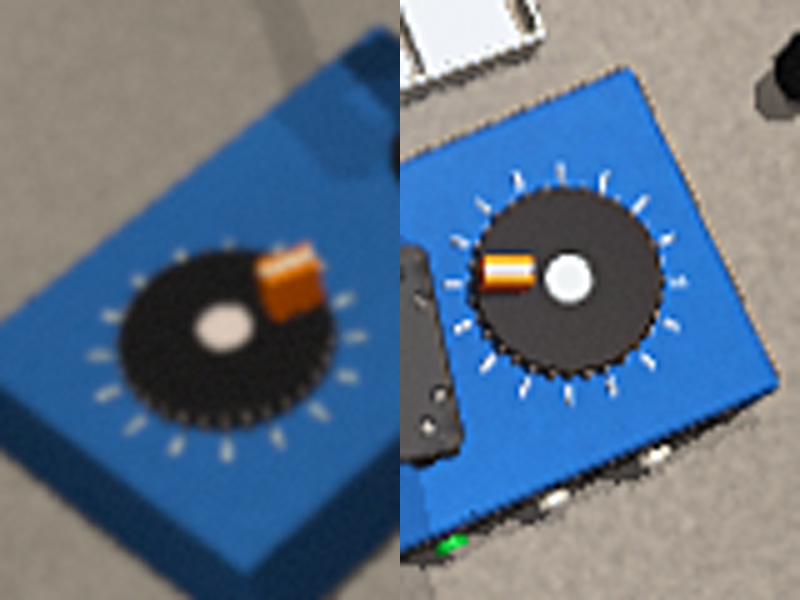

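In the top view the paddle is at crop (508,272). That matches the 112.5° prediction of (505,267), so the dial is exactly four clicks on. Next is the button.

```bash
python3 -m inch '[[1.5,-2.5,0,0,0],[2.9,-5.1,0,0,0],[2.9,-5.1,-4,0,0],[2.9,-5.1,-8,0,0],[2.9,-5.1,-9.5,0,0],[2.9,-5.1,-9.5,0,0],[2.9,-5.1,-9.5,0,0],[2.9,-5.1,-9.5,0,0]]'
```

```text
time_s: 9.43
position: [0.5215, -0.0309, 0.1095]
tcp_rot: [[0.982, 0.19, 0.002], [0.19, -0.982, -0.001], [0.002, 0.001, -1.0]]
force: [0.8, -0.4, 1.2]
opening: 0.007
grasp_force: 0.0
```

```bash
for i in 1 2; do python3 -m inch '[[0,0,-0.2,0,0],[0,0,-0.4,0,0],[0,0,-0.6,0,0],[0,0,-0.6,0,0],[0,0,-0.6,0,0]]' | grep -E 'position|force:'; done;  python3 -m inch '[[0,0,-0.2,0,0],[0,0,-0.2,0,0],[0,0,-0.2,0,0]]'| grep -E 'position|force:'; python3 -m inch '[[0,0,-0.2,0,0],[0,0,-0.2,0,0],[0,0,-0.2,0,0]]'| grep -E 'position|force:'
```

```text
position: [0.5205, -0.0296, 0.1029]
force: [0.3, 0.1, -0.3]
grasp_force: 0.0
position: [0.5202, -0.0296, 0.0963]
force: [0.0, -0.3, -0.1]
grasp_force: 0.0
position: [0.5203, -0.0297, 0.0944]
force: [-0.2, -0.6, -0.5]
grasp_force: 0.0
position: [0.5204, -0.0297, 0.0925]
force: [-0.6, -0.0, -0.1]
grasp_force: 0.0
```

```bash
for i in 1 2 3 4; do python3 -m inch '[[0,0,-0.2,0,0],[0,0,-0.2,0,0],[0,0,-0.2,0,0]]'| grep -E 'position|^force:'; done
```

```text
position: [0.5205, -0.0297, 0.0907]
force: [-0.8, 0.1, 2.9]
position: [0.5205, -0.0297, 0.0887]
force: [-0.5, 0.1, 3.7]
position: [0.5205, -0.0297, 0.0866]
force: [-0.4, 0.4, 4.5]
position: [0.5205, -0.0297, 0.0862]
force: [-3.3, 0.5, 17.1]
```

The button hit its stop at 17 N after about 6 mm of travel. I'll let go, retreat and check.

```bash
python3 -m inch '[[0,0,0,0,0],[0,0,0,0,0],[0,0,1,0,0],[0,0,3,0,0],[0,0,7,0,0],[0,0,11,0,0],[0,0,15,0,0],[-4,8,15,0,0],[-6,12,15,0,0],[-6,14,15,0,0]]';python3 -m inch '[[0,2,0,0,0],[0,4,0,0,0],[0,4,0,0,0],[0,4,0,0,0],[0,4,0,0,0],[0,4,0,0,0]]'
python3 - <<'E'
from h import *
a=snap("scene","scene4");b=snap("top","top4")
f=lambda i,y,x:cv2.resize(i[y:y+150,x:x+100],(400,600),interpolation=cv2.INTER_CUBIC)
cv2.imwrite("pics/c7.png",np.hstack([f(a["image"],165,165),f(b["image"],155,275)]))
o=load("top0")["image"].astype(int);d=np.abs(b["image"].astype(int)-o).sum(2)
for n,(x0,x1,y0,y1) in dict(torches=(380,440,155,290),tray=(250,345,125,195),dial=(310,380,195,250),driver=(212,275,230,312)).items(): print(n,(d[y0:y1,x0:x1]>90).sum())
E
```

```text
time_s: 12.6
position: [0.4682, 0.0847, 0.235]
tcp_rot: [[0.982, 0.188, 0.0], [0.188, -0.982, 0.0], [0.0, -0.0, -1.0]]
force: [0.6, 0.8, -0.4]
opening: 0.009
grasp_force: 0.0
time_s: 13.1
position: [0.4695, 0.1233, 0.2343]
tcp_rot: [[0.982, 0.19, -0.001], [0.19, -0.982, -0.0], [-0.001, 0.0, -1.0]]
force: [-0.2, -0.4, -0.1]
opening: 0.006
grasp_force: 0.0
torches 0
tray 0
dial 174
driver 2760
```

View pics/c7.png

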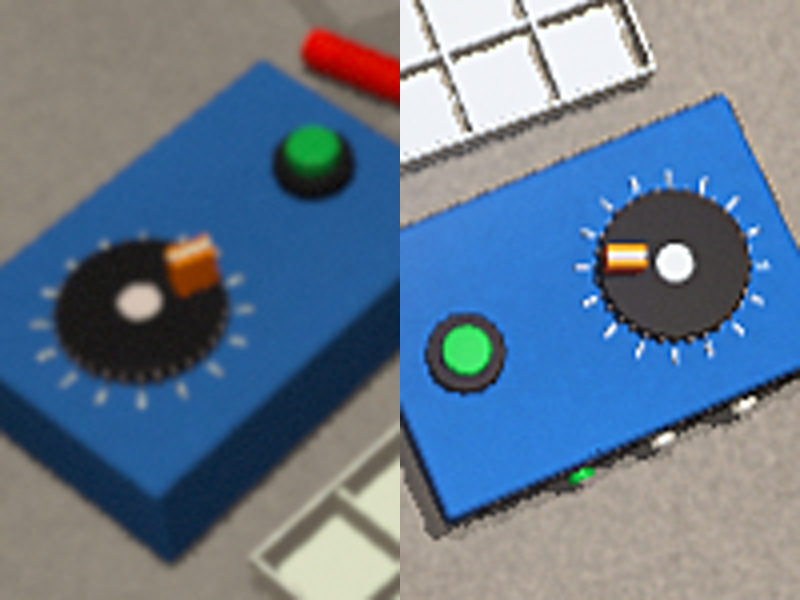

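The dial is on its new click, with the paddle at crop (627,257), and the button is back up at (466,350). The tray and torches have not moved. The arm only covers the view of the screwdriver, which it never came near.

```bash
python3 -c "
from rig import bot
print(bot.hand_in())"
```

```text
the job is handed in; nothing more can be done
None
```

I pushed the dial exactly four clicks clockwise, then pressed the green set button to its stop and let it spring back, and handed the job in; the torches and tray did not move, and the arm never came near the screwdriver.

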